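# Release a battery pack from its charging dock

### The job

On this bicycle workshop bench a battery pack is locked in its charging dock, with a loose metal hold-down bar lying over it. Lift the bar out of its slots by its upright handle and lay it lengthwise along the top of the narrow raised wooden rest so that it stays there by itself; then pinch the pack's two opposed side catches together fully with the fingers and lift the pack straight up, upright, until its underside is at least 10 cm above its seat in the dock. Finish while still holding it there, steady, with both catches pinched, and leave the oil bottle, the wheel hub and the sprocket ring alone.

Things in the scene. Friction and masses are not known exactly. Their poses are not given: they have to be found in the camera images.
- dock: Black charging dock, fixed; base 150 (x) x 104 (y) x 10 mm, origin at the centre of its underside on the bench, z up. The pack sits in it, in a low well 92 x 100 mm outside, up to z = 40 mm, whose +y and -y sides carry steel lips over the pack's hooks. Place and yaw vary, on either side of the bench.
- dock_slot (a point): On the dock's axis at the height of the slot floors, dock z = 98 mm. Two aluminium towers at dock x = +-53 mm (14 mm thick, 32 mm wide in y, up to z = 108 mm) have open-topped slots 19 mm wide and 10 mm deep in which the bar lies along dock x.
- pack: Grey battery pack, core 80 (x) x 46 (y) x 85 mm tall, about 0.45 kg; origin at the centre of its underside, z up. Locked in the dock: underside at dock z = 10 mm, axes along the dock's, 1.5 mm of play (4 mm upwards). A sprung catch on each long side (+y, -y) hooks under the dock's lip. With both pressed it lifts straight up, clear of the well after 30 mm.
- catch_left (a joint): Travel of the catch on the pack's +y side, m: 0 sprung out and hooked, 0.006 fully pressed in (towards -y of the pack). Spring 4 N at rest, 8 N when fully pressed. The hook clears the lip from 0.0035 to 0.005, depending on the play.
- catch_right (a joint): The same for the catch on the pack's -y side, pressed towards +y of the pack.
- catch_left_pad (a point): Centre of the outer face of the +y catch's finger pad, 60 mm above the pack's underside. The black ribbed pad is 34 mm wide (x) and 40 mm tall, 40 to 80 mm above the underside. Over both pads 64 mm at rest, 52 mm fully pressed.
- catch_right_pad (a point): The same on the -y catch.
- bar: Loose hold-down bar of aluminium, 150 (x) x 14 (y) x 12 mm, about 0.12 kg, with an upright black handle on its middle, 36 (x) x 14 (y) mm, from 12 to 42 mm above the bar's underside. Origin at the centre of the bar's underside, x along the bar, z up. At the start it lies in the tower slots along the dock's x, underside at dock z = 98 mm, 3 mm above the pack.
- rest: Fixed wooden rest: a narrow upright rail 130 (x) x 26 (y) mm with a plain flat top at z = 80 mm, on a foot 150 x 80 x 10 mm. Origin at the centre of the foot's underside on the bench, x along the rail, z up. Stands at a different place and yaw each time, on the other side of the bench from the dock.
- oil: White oil bottle with black cap, 44 mm across, 110 mm tall, origin at the centre of its underside; leave alone.
- hub: Steel wheel hub standing on its flange, 54 mm across, 70 mm tall, origin at the centre of its underside; leave alone.
- sprocket: Dark flat sprocket ring, 90 mm across, 12 mm high, origin at the centre of its underside; leave alone.
There are look-alikes about, which are no part of the job. There is more than one size of the bar; the one meant has the size given above. What is shaped like the dock but turquoise is not meant.

How it is judged:
By the outcome, as a careful person would: the job done as asked, in the order asked, and still so for the second after the job is handed in, while the arm keeps its last pose, push and grip.
It also fails if it takes over 48 s, if anything falls off the work surface, if the arm or the gripper's body presses on something with over 40 N, if the wrist force passes 120 N, or if a joint passes its speed limit or range.

### The arm

A 7-joint arm with a two-finger parallel gripper is mounted at the origin on the work surface. World frame = base frame: x ahead of the robot, y to its left, z up, the work surface at z = 0. Lengths are in m, angles in rad, forces in N, time in s.
With the tool pointing down it reaches from about 0.35 to 0.775 m from the base axis. Payload 3.1 kg.
Tool frame: the origin (TCP) lies at the very end of the fingers, on their centre line; the grasp point (between the pads) lies 19 mm behind it; z points along the fingers, x is the direction in which the jaws open and shut, and the axes are right-handed (so a half turn about z gives the same grasp; the last joint's range is limited). The gripper opens to 85 mm and grips with 20 to 120 N. Pads are 22 mm wide; open, the fingers measure 114 mm over their backs; the gripper's body (76 mm by 85 mm) begins 54 mm behind the grasp point. The pads swing forward as they close: fully open they stand 13 mm farther back than shut.
Start: joints at [1.239, 0.311, 0.014, 1.512, -0.004, 1.319, -0.027], TCP at [0.157, -0.527, 0.231] pointing down, gripper open.
Joint ranges: [-2.7, 2.7], [-0.3, 1.91], [-1.27, 1.3], [0.12, 2.57], [-1.44, 4.58], [0.2, 2.03], [-3.05, 3.05]. Speed limits (rad/s): [2.79, 2.79, 3.14, 3.14, 3.14, 3.14, 3.14].

### API

Orientations are given as a rotation vector (axis times angle).
In Python, from cell import robot gives the robot as it stands.
- The arm moves only by the tool step_arm, never from a script. Its argument "commands" is a list of rows, each a list of 4 numbers: the shift along the tool's x, y, z in cm, then the turn about the tool's z in rad. A call has 1 to 20 rows; each row is the pose to reach, as a shift and turn from the pose commanded when the call began, along the tool's axes at that moment; what a row does not reach only later rows make up. A row lasts 1/8 s, in which the tool goes at most 62.5 mm and 10.7 degrees, less where a joint would pass 70% of its speed; a pose out of reach is approached as far as the arm can. A call with a gripper value outside its range is refused whole. "hand" is the opening, from 0 (shut) to 1 (fully open), set as the call begins (left out, the last holds). The fingers move at their own pace and stop on an object; the grip force is fixed at half the most. Time passes only in rows, so rows that repeat a pose let the fingers close. It gives the time, the measured TCP pose, the force and the opening at its end, in the units of the state.
- robot.sense(): the state, without advancing time (a new reading comes with each control period).
- robot.capture(name): name is "scene" or "side" or "wrist"; returns a dict with "img" (420x560x3 uint8, red, green, blue), "vertical_fov" (degrees; the focal length in pixels is half the picture's height over the tangent of half this angle, whatever the lens; pixels are square), "cx", "cy" (the principal point, pixels), "origin" and "rotation" of the camera in the world; the wrist camera has in their place "hand_eye" (4x4, takes a point from camera to tool coordinates, whose origin is the TCP and whose axes are the tool frame's). Camera axes: x right, y down, z forward; pixel columns grow to the right and rows downward; lengths in m; the calibration is good to about 2 mm. A picture is of the moment at which its call begins: read the wrist's pose just before it. There is no depth.
- robot.job_done(): hands the job in, once; it reports no verdict.
The state is a dict: "clock": time; "joints": joint angles; "joint_vel": joint speeds; "joint_efforts": joint torques, N m; "tcp_pos": TCP position; "ee_rot": TCP orientation; "ft_force": force on the tool from outside, world axes, zero at the start; "moment": the same for the moment, N m; "width": finger opening in m.
Only numpy, scipy, OpenCV 4.12 (cv2) and the standard library are available. Lean on these libraries where they do the work, as an engineer would, in place of code of your own. Each camera call takes 0.05 s, during which the arm holds its last target. There are 200 camera calls.

## Working session

There is one attempt and no reset: what is moved stays moved. The work goes in short steps, Python scripts to look and compute and a tool call to move; the robot and the scene stay as the last step left them, time stands still between calls to the robot, and variables do not carry over. Pictures are saved under pics/ and viewed, about 8 in all and at most 12, crops included, and the job is handed in when it is done.

Besides the shell and the picture viewer there is one more tool, called after "Call:" as name(argument=value, ...), one argument or row to a line, values as JSON. step_arm: Moves the arm, as the interface text tells. Its arguments: {"type":"object","properties":{"commands":{"type":"array","items":{"type":"array","items":{"type":"number"}}},"hand":{"type":"number"}},"required":["commands"]}

```bash
mkdir -p pics
cat > h.py <<'E'
import numpy as np,cv2,pickle
from scipy.spatial.transform import Rotation as R
from cell import robot
def cap(n):
    s=robot.sense(); c=robot.capture(n)
    if n=="wrist":
        T=np.eye(4);T[:3,:3]=R.from_rotvec(s["ee_rot"]).as_matrix();T[:3,3]=s["tcp_pos"]
        M=T@np.array(c["hand_eye"]); c["origin"]=M[:3,3]; c["rotation"]=M[:3,:3]
    c["f"]=len(c["img"])/2/np.tan(np.radians(c["vertical_fov"])/2)
    return c
def save(c,name):
    cv2.imwrite(f"pics/{name}.png",c["img"][...,::-1]); pickle.dump(c,open(f"pics/{name}.pkl","wb"))
def load(name): return pickle.load(open(f"pics/{name}.pkl","rb"))
def ray(c,u,v,z):
    d=np.array(c["rotation"])@np.array([(u-c["cx"])/c["f"],(v-c["cy"])/c["f"],1]);o=np.array(c["origin"])
    return o+d*(z-o[2])/d[2]
def proj(c,P):
    p=(np.atleast_2d(P)-np.array(c["origin"]))@np.array(c["rotation"])
    return np.c_[c["cx"]+c["f"]*p[:,0]/p[:,2],c["cy"]+c["f"]*p[:,1]/p[:,2]]
E
python3 - <<'E'
from h import *
s=robot.sense();print({k:np.round(v,3) for k,v in s.items()})
for n in["scene","side"]:
    c=cap(n);save(c,n+"0");print(n,c["f"],c["cx"],c["cy"],np.round(c["origin"],3),np.round(c["rotation"],3).tolist(),[k for k in c])
a=cv2.imread("pics/scene0.png");b=cv2.imread("pics/side0.png")
E
```

```text
{'clock': np.float64(0.0), 'joints': array([ 1.239,  0.312,  0.014,  1.513, -0.004,  1.319, -0.027]), 'joint_vel': array([-0.   ,  0.001,  0.   , -0.   ,  0.002, -0.001,  0.001]), 'joint_efforts': array([ 0.0000e+00, -3.7991e+01,  1.4600e-01, -2.3059e+01,  1.2000e-02,
        1.4000e-02, -0.0000e+00]), 'tcp_pos': array([ 0.157, -0.526,  0.23 ]), 'ee_rot': array([-2.518,  1.877,  0.003]), 'ft_force': array([ 0.188, -0.637, -0.269]), 'moment': array([ 0.   , -0.01 ,  0.006]), 'width': np.float64(0.085)}
scene 457.1808992050977 279.7928255230345 210.6190135360842 [1.08  0.757 1.163] [-0.717, -2.727, 0.949] ['img', 'vertical_fov', 'cx', 'cy', 'origin', 'rotation', 'f']
side 387.62603722842186 270.25739119929165 208.7476828176227 [ 0.417 -0.738  0.656] [-2.176, 0.332, -0.16] ['img', 'vertical_fov', 'cx', 'cy', 'origin', 'rotation', 'f']
```

View pics/scene0.png

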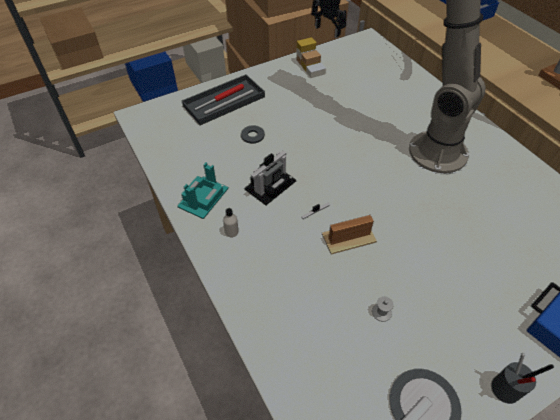

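View pics/side0.png

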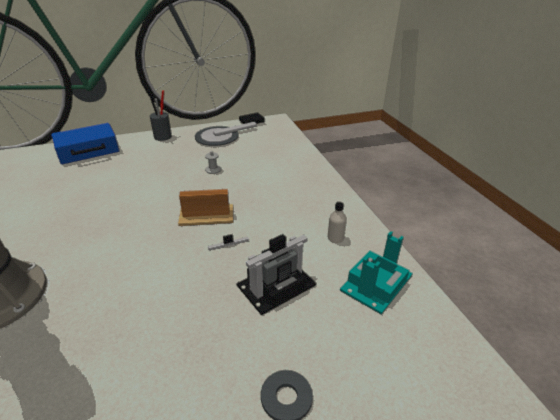

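The scene view shows the black dock with pack and bar at about (270,178), a turquoise look-alike dock at (203,192), the rest at (350,233), and a small loose bar at (316,210). The oil bottle is at (231,222), the hub at (385,308) and the sprocket at (252,133). The bar that's meant should be the one in the black dock's slots. I'll confirm that in one enlarged crop.

```bash
sed -i 's/    c\["f"\]=/    c["rotation"]=np.array(c["rotation"])\n    if c["rotation"].size==3: c["rotation"]=R.from_rotvec(c["rotation"].ravel()).as_matrix()\n    c["f"]=/' h.py
python3 - <<'E'
from h import *
for n in["scene0","side0"]:
    c=load(n);c["rotation"]=R.from_rotvec(c["rotation"]).as_matrix();pickle.dump(c,open(f"pics/{n}.pkl","wb"))
a,b=load("scene0"),load("side0")
for nm,p,q,z in[("base",(440,150),(5,290),0.02),("bar handle",(268,158),(278,242),.135),("rest top",(351,228),(204,198),.08),("oilcap",(229,212),(339,207),.11),("hub",(385,300),(212,155),.07),("sprk",(252,134),(287,395),.01),("small",(317,209),(228,242),.01)]:
    print(nm,ray(a,*p,z).round(3),ray(b,*q,z).round(3))
A=cv2.resize(a["img"][135:260,230:390],None,fx=2.5*1.9,fy=2.5*1.9,interpolation=3)[:,:,::-1]
B=cv2.resize(b["img"][180:320,170:330],None,fx=4.2,fy=4.2,interpolation=3)[:,:,::-1]
cv2.imwrite("pics/A.png",A);cv2.imwrite("pics/B.png",B);print(A.shape,B.shape)
E
```

```text
base [0.004 0.01  0.02 ] [ 0.03  -0.009  0.02 ]
bar handle [ 0.609 -0.154  0.135] [ 0.606 -0.164  0.135]
rest top [0.509 0.17  0.08 ] [0.495 0.125 0.08 ]
oilcap [ 0.803 -0.038  0.11 ] [ 0.796 -0.058  0.11 ]
hub [0.562 0.402 0.07 ] [0.56  0.376 0.07 ]
sprk [ 0.543 -0.404  0.01 ] [ 0.543 -0.41   0.01 ]
small [0.524 0.015 0.01 ] [0.53  0.012 0.01 ]
(594, 760, 3) (588, 672, 3)
```

View pics/A.png

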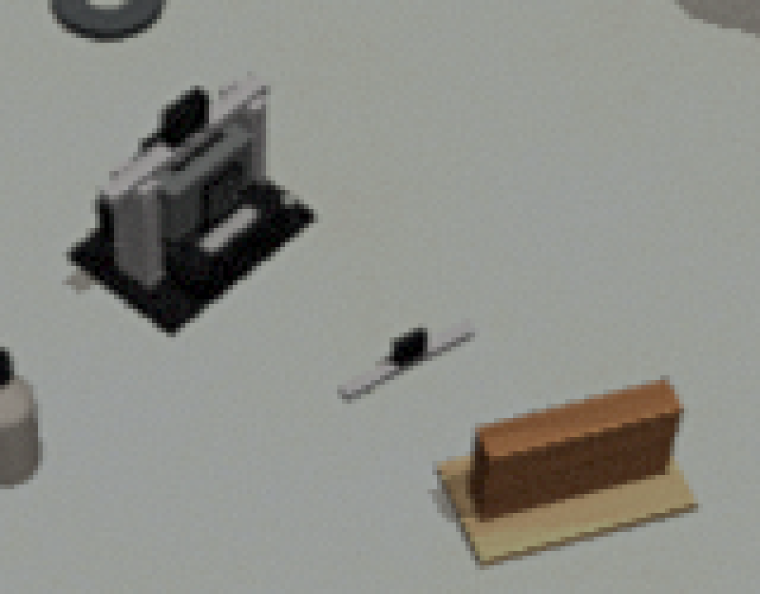

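View pics/B.png

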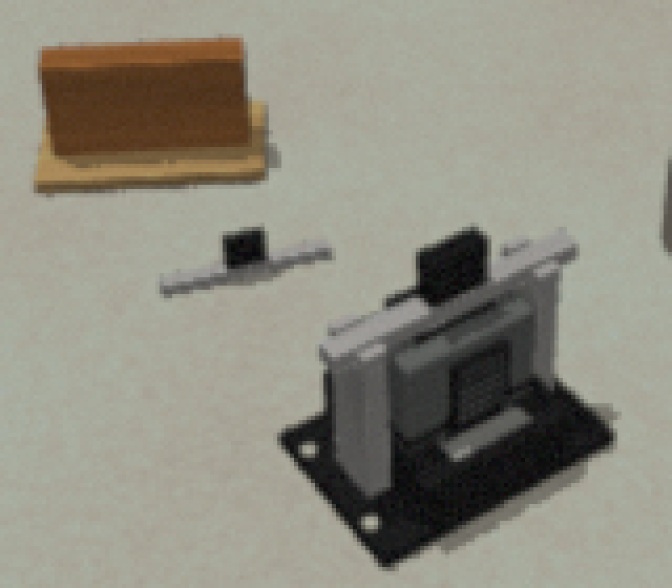

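The crops confirm the bar. The long bar with the black handle lies in the grey/black dock's towers, with its handle at A(185,117) and B(453,268). The one on the bench at A(410,347) is the short look-alike. The rest's rail top has its corners at A(480,425), (668,380), (682,408), (487,458).

Run:
```python
from h import *
a,b=load("scene0"),load("side0")
fa=lambda p,z:ray(a,230+p[0]/4.75,135+p[1]/4.75,z)
fb=lambda p,z:ray(b,170+p[0]/4.2,180+p[1]/4.2,z)
def rep(n,P):
    P=np.array(P);d=P[1]-P[0];print(n,P.round(3)[:,:2].tolist(),"mid",P.mean(0).round(3),"len",np.linalg.norm(d).round(3),"yaw",np.degrees(np.arctan2(d[1],d[0])).round(1))
rep("barA",[fa((103,183),.110),fa((262,85),.110)])
rep("barB",[fb((328,348),.110),fb((573,241),.110)])
rep("restA",[fa((483,441),.08),fa((675,394),.08)])
rep("restB",[fb((41,59),.08),fb((244,51),.08)])
rep("dockA",[fa((172,332),.01),fa((313,214),.01)])
rep("dockB",[fb((390,562),.01),fb((612,437),.01)])
s=robot.sense();print(R.from_rotvec(s["ee_rot"]).as_matrix().round(3))
c=cap("wrist");print(np.array(c["hand_eye"]).round(3).tolist(),c["f"])
```

```text
barA [[0.675, -0.142], [0.537, -0.17]] mid [ 0.606 -0.156  0.11 ] len 0.14 yaw -168.5
barB [[0.538, -0.179], [0.679, -0.14]] mid [ 0.609 -0.16   0.11 ] len 0.146 yaw 15.3
restA [[0.558, 0.141], [0.433, 0.17]] mid [0.496 0.156 0.08 ] len 0.128 yaw 167.0
restB [[0.436, 0.163], [0.561, 0.133]] mid [0.499 0.148 0.08 ] len 0.129 yaw -13.6
dockA [[0.659, -0.08], [0.519, -0.126]] mid [ 0.589 -0.103  0.01 ] len 0.147 yaw -161.8
dockB [[0.552, -0.232], [0.688, -0.188]] mid [ 0.62 -0.21  0.01] len 0.143 yaw 17.9
[[ 0.286 -0.958 -0.001]
 [-0.958 -0.286  0.002]
 [-0.002  0.    -1.   ]]
[[1.0, 0.001, 0.0, -0.0], [-0.001, 0.958, 0.287, -0.073], [0.0, -0.287, 0.958, -0.143], [0.0, 0.0, 0.0, 1.0]] 292.44910848908705
```

Call:
step_arm(
  commands=[
    [-5,-12,0,0],
    [-10,-24,0,0],
    [-15,-36,0,0],
    [-20,-48,0,0],
    [-22.4,-53.6,0,0],
    [-22.4,-53.6,0,0],
    [-22.4,-53.6,0,0],
    [-22.4,-53.6,0,0],
    [-22.4,-53.6,0,0],
    [-22.4,-53.6,0,0],
    [-22.4,-53.6,0,0],
    [-22.4,-53.6,0,0],
  ],
  hand=1,
)

```text
clock: 1.65
tcp_pos: [0.6054, -0.162, 0.2311]
ee_rot: [2.514, -1.88, -0.0]
ft_force: [-1.4, -0.4, 0.0]
width: 0.0853
```

Run:
```python
from h import *
c=cap("wrist");save(c,"w1");s=robot.sense();print(s["clock"],s["tcp_pos"].round(4),abs(s["joint_vel"]).max())
P=np.array([[.607,-.158,.14],[.607,-.158,.1]]);print(proj(c,P))
i=c["img"]; cv2.imwrite("pics/w1b.png",cv2.resize(i,None,fx=1.42,fy=1.42,interpolation=3)[:,:,::-1])
```

```text
1.7 [ 0.6053 -0.1622  0.2313] 0.006191647163530952
[[279.15423353 206.41201413]
 [279.66166543 194.46363642]]
```

View pics/w1.png

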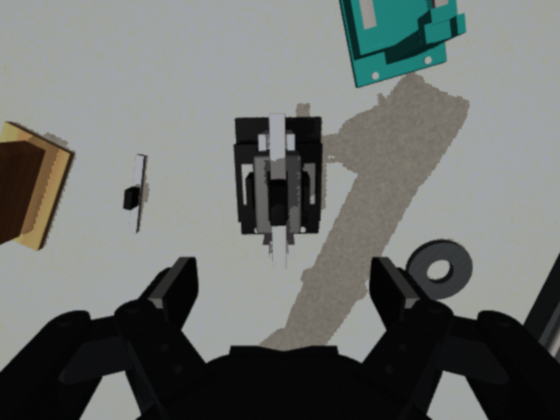

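Run:
```python
from h import *
c=load("w1");P=np.array([ray(c,277.5,114,.11),ray(c,279.5,268,.11)]);d=P[0]-P[1]
print(P.round(4),P.mean(0).round(4),np.linalg.norm(d),np.degrees(np.arctan2(d[1],d[0])))
g=c["img"].mean(2).astype(int)
for u in(272,276,278,280): print(u,g[108:276,u][::2].tolist())
for v in(120,190,205,255): print(v,g[v,250:310].tolist())
```

```text
[[ 0.6775 -0.1357  0.11  ]
 [ 0.5362 -0.1786  0.11  ]] [ 0.6068 -0.1571  0.11  ] 0.14770264044901008 16.885561627068054
272 [161, 161, 158, 159, 165, 165, 165, 165, 165, 165, 165, 166, 165, 165, 165, 165, 165, 165, 165, 166, 165, 165, 165, 165, 165, 165, 134, 104, 104, 104, 103, 103, 103, 103, 102, 91, 15, 4, 3, 5, 7, 8, 7, 8, 7, 8, 5, 6, 7, 10, 20, 20, 19, 19, 19, 18, 17, 17, 21, 101, 145, 145, 134, 124, 122, 119, 121, 144, 130, 130, 130, 116, 127, 141, 140, 139, 142, 158, 159, 158, 158, 161, 163, 161]
276 [163, 162, 158, 159, 165, 164, 165, 165, 165, 165, 164, 164, 165, 165, 165, 165, 165, 165, 165, 165, 165, 165, 165, 164, 164, 156, 117, 104, 103, 103, 103, 103, 102, 102, 102, 78, 10, 3, 3, 6, 8, 8, 7, 7, 8, 9, 8, 7, 13, 19, 19, 18, 18, 18, 16, 18, 17, 16, 18, 110, 161, 163, 162, 162, 163, 163, 163, 163, 163, 162, 162, 161, 162, 162, 162, 161, 161, 161, 161, 160, 162, 162, 161, 161]
278 [163, 163, 159, 160, 165, 164, 164, 164, 164, 165, 165, 164, 165, 165, 165, 164, 164, 164, 164, 164, 164, 164, 164, 164, 164, 146, 104, 102, 102, 102, 102, 102, 102, 102, 102, 74, 10, 3, 3, 5, 9, 8
[... 907 characters left out ...]
 92, 70, 34, 11, 6, 7, 8, 6, 7, 7, 8, 8, 8, 8, 9, 9, 7, 10, 12, 9, 9, 23, 42, 53, 55, 54, 55, 55, 55, 54, 55, 58, 64, 65, 51, 23, 5, 5, 14, 17, 17, 17, 21, 40]
205 [21, 19, 11, 7, 16, 43, 73, 90, 97, 99, 98, 98, 98, 97, 97, 97, 95, 81, 45, 17, 8, 7, 7, 8, 13, 16, 17, 18, 17, 17, 18, 15, 14, 13, 11, 8, 7, 22, 41, 52, 55, 54, 57, 61, 63, 60, 58, 65, 78, 69, 50, 23, 8, 8, 14, 16, 17, 16, 17, 18]
255 [162, 162, 161, 160, 161, 160, 160, 159, 158, 159, 159, 159, 159, 161, 161, 162, 162, 161, 154, 145, 153, 151, 141, 154, 162, 162, 161, 162, 163, 162, 162, 163, 163, 161, 159, 152, 144, 153, 157, 159, 160, 161, 160, 161, 161, 161, 162, 161, 161, 160, 161, 161, 160, 160, 160, 160, 160, 161, 162, 163]
```

Call:
step_arm(
  commands=[
    [-0.46,-0.3,4,0],
    [-0.46,-0.3,8,0],
    [-0.46,-0.3,11,0],
    [-0.46,-0.3,12.3,0],
    [-0.46,-0.3,12.3,0],
    [-0.46,-0.3,12.3,0],
  ],
)

```text
clock: 2.45
tcp_pos: [0.6095, -0.1547, 0.1102]
ee_rot: [-2.517, 1.878, -0.005]
ft_force: [-0.7, -0.1, 1.3]
width: 0.0854
```

Call:
step_arm(
  commands=[
    [0,0,0,0],
    [0,0,0,0],
    [0,0,0,0],
    [0,0,0,0],
    [0,0,0,0],
    [0,0,0,0],
  ],
  hand=0,
)

```text
clock: 3.2
tcp_pos: [0.6086, -0.154, 0.1086]
ee_rot: [-2.519, 1.877, -0.001]
ft_force: [0.3, -0.1, 2.0]
width: 0.0132
```

Call:
step_arm(
  commands=[
    [0,0,-2,0],
    [0,0,-4.5,0],
    [0,0,-7,0],
    [-3,0.2,-7.5,0],
    [-8,0.5,-7.5,0.1],
    [-13,0.8,-7.5,0.2],
    [-18,1.1,-7.5,0.3],
    [-23,1.4,-7.5,0.4],
    [-28,1.7,-7.5,0.5],
    [-31,1.9,-7.5,0.532],
    [-32.5,1.9,-7.5,0.532],
    [-32.5,1.9,-7.5,0.532],
    [-32.5,1.9,-7.5,0.532],
    [-32.5,1.9,-7.5,0.532],
  ],
)

```text
clock: 4.95
tcp_pos: [0.498, 0.1501, 0.1831]
ee_rot: [1.933, -2.476, 0.001]
ft_force: [0.7, -0.5, -0.6]
width: 0.0133
```

Run:
```python
from h import *
c=cap("wrist");save(c,"w2");s=robot.sense();print(s["clock"],s["tcp_pos"].round(4),s["width"],s["ft_force"].round(2))
for o,y in[((.498,.152),-13.5)]:
    t=np.radians(y);M=np.array([[np.cos(t),-np.sin(t)],[np.sin(t),np.cos(t)]])
    for sx,sy in[(1,1),(1,-1),(-1,-1),(-1,1)]: print(proj(c,np.r_[M@[.065*sx,.013*sy]+o,.08]).round(1))
```

```text
5.0 [0.4979 0.1504 0.1831] 0.013153917599283567 [-0.16 -0.16 -0.71]
[[264.1 129.8]]
[[296.  129.5]]
[[295.6 272.3]]
[[268.  272.5]]
```

View pics/w2.png

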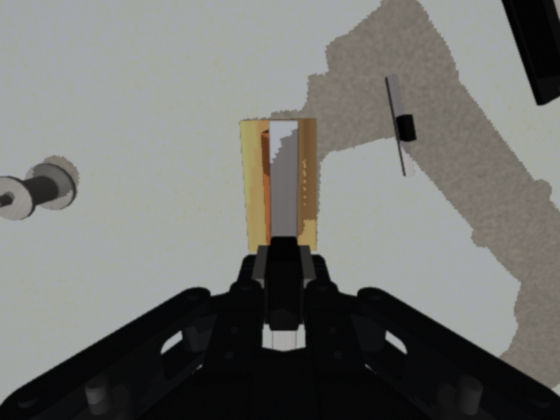

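Run:
```python
from h import *
c=load("w2");i=c["img"].astype(int);print(c["cx"],c["cy"])
for v in(126,132,140,170,200,220): print(v,[tuple(x) for x in i[v,256:274]],'|',[tuple(x) for x in i[v,294:320:2]])
for z in(.175,.185): print(ray(c,284,123,z).round(4))
print(proj(c,[[.498,.150,.184],[.498,.150,.08],[.498,.150,.17]]).round(1))
s=robot.sense();x=R.from_rotvec(s["ee_rot"]).as_matrix();print(x[:,0],np.degrees(np.arctan2(x[0,0],-x[1,0])))
```

```text
283.3579237463205 206.61585101438058
126 [(np.int64(163), np.int64(144), np.int64(93)), (np.int64(162), np.int64(138), np.int64(90)), (np.int64(162), np.int64(133), np.int64(86)), (np.int64(162), np.int64(130), np.int64(84)), (np.int64(162), np.int64(129), np.int64(84)), (np.int64(162), np.int64(128), np.int64(83)), (np.int64(162), np.int64(126), np.int64(81)), (np.int64(162), np.int64(126), np.int64(81)), (np.int64(162), np.int64(127), np.int64(81)), (np.int64(162), np.int64(128), np.int64(82)), (np.int64(162), np.int64(128), np.int64(82)), (np.int64(161), np.int64(131), np.int64(86)), (np.int64(156), np.int64(132), np.int64(102)), (np.int64(148), np.int64(141), np.int64(134)), (np.int64(159), np.int64(160), np.int64(161)), (np.int64(164), np.int64(167), np.int64(172)), (np.int64(165), np.int64(168), np.int64(174)), (np.int64(165), np.int64(168), np.int64(175))] | [(np.int64(165), np.int64(168), np.int64(171)), (np.int64(159), np.int64(160), np.int64(163)), (np.int64(115), np.int64(102), np.int64(90)), (np.int64(118), np.int64(90), np.int64(58)), (np.int64(112), np.int64(86), np.int
[... 6933 characters left out ...]
95), np.int64(89), np.int64(86)), (np.int64(115), np.int64(89), np.int64(60)), (np.int64(117), np.int64(89), np.int64(57)), (np.int64(116), np.int64(89), np.int64(56)), (np.int64(145), np.int64(119), np.int64(76)), (np.int64(151), np.int64(127), np.int64(81)), (np.int64(151), np.int64(127), np.int64(81)), (np.int64(147), np.int64(124), np.int64(80)), (np.int64(153), np.int64(132), np.int64(85)), (np.int64(150), np.int64(127), np.int64(82)), (np.int64(131), np.int64(120), np.int64(102)), (np.int64(164), np.int64(164), np.int64(153))]
[0.5667 0.1324 0.175 ]
[0.5668 0.1324 0.185 ]
[[283.2 260.7]
 [283.2 205.7]
 [283.2 249.6]]
[-2.42454439e-01 -9.70162593e-01  6.22856346e-04] -14.031451545872391
```

Run:
```python
from h import *
c=load("w2")
L=np.array([ray(c,262,140,.08),ray(c,265,220,.08)]);d=L[0]-L[1];print("rail yaw",np.degrees(np.arctan2(d[1],d[0])))
F=np.array([ray(c,240.5,121,.01),ray(c,316.5,119,.01),ray(c,317,247,.01),ray(c,249,249,.01)]);print(F.round(4))
f1=(F[0]+F[1])/2;f2=(F[2]+F[3])/2;d=f1-f2;print("foot yaw",np.degrees(np.arctan2(d[1],d[0])),F.mean(0),np.linalg.norm(d),np.linalg.norm(F[0]-F[1]))
s=robot.sense();Rm=R.from_rotvec(s["ee_rot"]).as_matrix()
print("left edge in tool",((L-s["tcp_pos"])@Rm).round(4), "foot centre in tool",((F.mean(0)-s["tcp_pos"])@Rm).round(4))
print("bar axis",((ray(c,284,123,.184)-s["tcp_pos"])@Rm).round(4))
```

```text
rail yaw -13.032014768617971
[[0.5775 0.1757 0.01  ]
 [0.5603 0.0989 0.01  ]
 [0.4191 0.1287 0.01  ]
 [0.436  0.207  0.01  ]]
foot yaw -12.205156113813265 [0.49820435 0.15258767 0.01      ] 0.14461334537397214 0.0787606416134149
left edge in tool [[-0.0171 -0.0565  0.1031]
 [-0.0159  0.0131  0.1031]] foot centre in tool [-0.0023  0.0002  0.1731]
bar axis [ 0.0008 -0.0713 -0.0008]
```

Call:
step_arm(
  commands=[
    [-0.28,0,3,-0.018],
    [-0.28,0,6,-0.018],
    [-0.28,0,8,-0.018],
    [-0.28,0,8.8,-0.018],
    [-0.28,0,9.0,-0.018],
    [-0.28,0,9.1,-0.018],
    [-0.28,0,9.2,-0.018],
    [-0.28,0,9.2,-0.018],
  ],
)

```text
clock: 6.0
tcp_pos: [0.4982, 0.1549, 0.0917]
ee_rot: [-1.959, 2.455, -0.001]
ft_force: [-0.5, 0.5, -1.8]
width: 0.0131
```

Call:
step_arm(
  commands=[
    [0,0,0.1,0],
    [0,0,0.1,0],
    [0,0,0.1,0],
  ],
)

```text
clock: 6.38
tcp_pos: [0.4982, 0.1549, 0.0905]
ee_rot: [-1.959, 2.456, -0.0]
ft_force: [0.4, -0.1, 0.1]
width: 0.0131
```

Call:
step_arm(
  commands=[
    [0.15,0,0.1,0],
    [0.15,0,0.1,0],
    [0.15,0,0.1,0],
  ],
)

```text
clock: 6.75
tcp_pos: [0.4982, 0.1548, 0.0905]
ee_rot: [-1.958, 2.453, 0.001]
ft_force: [-1.1, 2.2, 5.8]
width: 0.0131
```

Call:
step_arm(
  commands=[
    [0.15,0,0,0],
    [0.15,0,0,0],
    [0.15,0,0,0],
    [0.15,0,0,0],
    [0.15,0,0,0],
    [0.15,0,0,0],
  ],
  hand=1,
)

```text
clock: 7.5
tcp_pos: [0.4972, 0.1519, 0.0893]
ee_rot: [1.959, -2.456, -0.0]
ft_force: [0.3, 0.1, 0.1]
width: 0.0851
```

Call:
step_arm(
  commands=[
    [0,0,-3,0],
    [0,0,-7,0],
    [0,0,-11,0],
    [0,0,-13,0],
    [0,0,-13,0],
  ],
)

```text
clock: 8.12
tcp_pos: [0.4984, 0.1524, 0.221]
ee_rot: [-1.957, 2.453, -0.003]
ft_force: [0.6, 0.3, -0.2]
width: 0.0856
```

Run:
```python
from h import *
c=cap("wrist");save(c,"w3");s=robot.sense();print(s["clock"],s["tcp_pos"].round(4),s["ee_rot"])
A=cap("scene");save(A,"s3");
i=np.hstack([c["img"][90:300,190:380],A["img"][150:290,270:400][:, :]] if 0 else [cv2.resize(c["img"][90:300,190:380],(380,420)),cv2.resize(A["img"][160:265,290:385],(380,420),interpolation=3)])
cv2.imwrite("pics/v3.png",i[...,::-1])
```

```text
8.175 [0.4974 0.1519 0.2194] [-1.95856348e+00  2.45532927e+00 -7.29719600e-04]
```

View pics/v3.png

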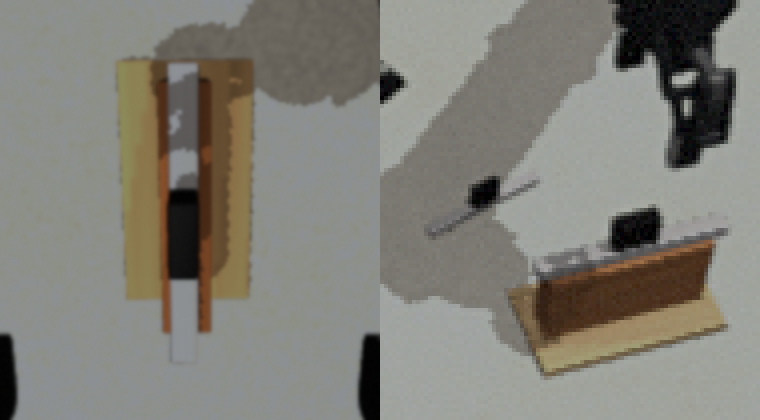

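The bar lies along the rail top by itself: it spans (168,62) to (196,360) in the left panel, within the rail's width. Next I return over the dock.

Call:
step_arm(
  commands=[
    [4,-2.5,-1,-0.07],
    [9,-5.7,-2,-0.17],
    [14,-8.9,-2,-0.27],
    [19,-12,-2,-0.37],
    [24,-15.2,-2,-0.47],
    [27.7,-17.5,-2,-0.518],
    [27.7,-17.5,-2,-0.518],
    [27.7,-17.5,-2,-0.518],
    [27.7,-17.5,-2,-0.518],
    [27.7,-17.5,-2,-0.518],
    [27.7,-17.5,-2,-0.518],
  ],
)

```text
clock: 9.6
tcp_pos: [0.6064, -0.1562, 0.2396]
ee_rot: [-2.524, 1.87, -0.0]
ft_force: [0.3, 0.3, -0.7]
width: 0.0853
```

Run:
```python
from h import *
c=cap("wrist");save(c,"w4");s=robot.sense();print(s["clock"],s["tcp_pos"].round(4),s["ee_rot"],proj(c,[[.607,-.157,.095]]))
cv2.imwrite("pics/v4.png",cv2.resize(c["img"][90:290,200:360],None,fx=3,fy=3,interpolation=3)[...,::-1])
```

```text
9.65 [ 0.6063 -0.1565  0.2395] [-2.52355735e+00  1.87106308e+00 -4.56345969e-04] [[284.25249455 193.69083384]]
```

View pics/v4.png

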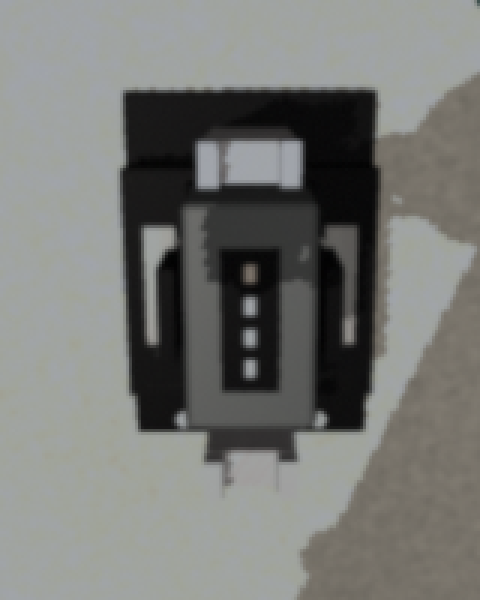

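Pack top spans x 181–319 and y 200–428 in the crop, so its centre is within about 1 mm of the tool axis and it is aligned. I descend straight down.

Call:
step_arm(
  commands=[
    [0,0.05,5,0],
    [0,0.05,10,0],
    [0,0.05,14,0],
    [0,0.05,17,0],
    [0,0.05,18.5,0],
    [0,0.05,19.1,0],
    [0,0.05,19.1,0],
    [0,0.05,19.1,0],
  ],
)

```text
clock: 10.65
tcp_pos: [0.607, -0.1575, 0.0498]
ee_rot: [-2.522, 1.872, -0.004]
ft_force: [-0.7, -0.3, -0.3]
width: 0.0853
```

Call:
step_arm(
  commands=[
    [0,0,0,0],
    [0,0,0,0],
    [0,0,0,0],
    [0,0,0,0],
    [0,0,0,0],
    [0,0,0,0],
    [0,0,0,0],
    [0,0,0,0],
  ],
  hand=0,
)

```text
clock: 11.65
tcp_pos: [0.6071, -0.156, 0.0515]
ee_rot: [-2.522, 1.87, -0.003]
ft_force: [-3.0, 2.9, 11.0]
width: 0.0479
```

Run:
```python
from h import *
s=robot.sense();print({k:np.round(v,4) for k,v in s.items()})
c=cap("wrist");save(c,"w5");b=cap("side");save(b,"b5")
cv2.imwrite("pics/v5.png",np.hstack([cv2.resize(c["img"][120:400,140:420],(400,400)),cv2.resize(b["img"][170:320,200:350],(400,400),interpolation=3)])[...,::-1])
```

```text
{'clock': np.float64(11.65), 'joints': array([ 0.3771,  0.6232, -0.2294,  1.5122,  0.155 ,  1.0214, -1.1673]), 'joint_vel': array([-0.0008,  0.0019, -0.0001,  0.001 , -0.0012,  0.0007, -0.0004]), 'joint_efforts': array([ 8.72900e-01, -4.17130e+01, -1.63080e+00, -1.83614e+01,
        5.40500e-01, -1.34360e+00, -1.62000e-02]), 'tcp_pos': array([ 0.6071, -0.156 ,  0.0515]), 'ee_rot': array([-2.5219,  1.8698, -0.003 ]), 'ft_force': array([-2.9672,  2.9388, 10.9859]), 'moment': array([ 0.4322,  0.8004, -0.0119]), 'width': np.float64(0.0479)}
```

View pics/v5.png

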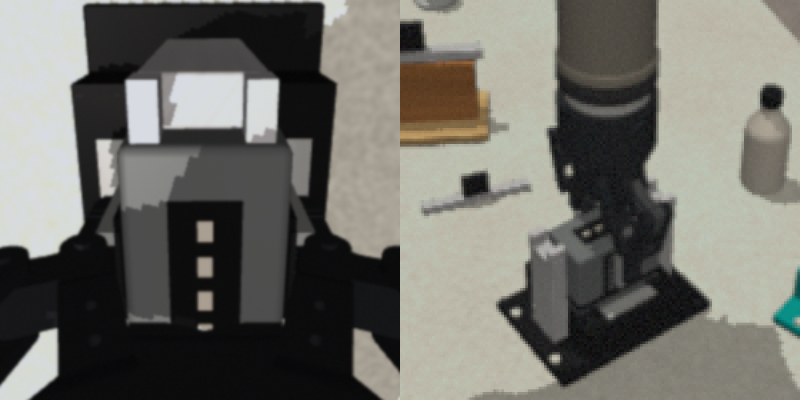

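Call:
step_arm(
  commands=[
    [0,0,-0.4,0],
    [0,0,-0.8,0],
    [0,0,-1.2,0],
    [0,0,-1.2,0],
    [0,0,-1.2,0],
  ],
)

```text
clock: 12.38
tcp_pos: [0.6056, -0.1574, 0.0601]
ee_rot: [2.522, -1.872, -0.001]
ft_force: [1.4, -0.1, -5.6]
width: 0.0476
```

Call:
step_arm(
  commands=[
    [0,0,-1,0],
    [0,0,-2,0],
    [0,0,-3.2,0],
    [0,0,-4.5,0],
    [0,0,-6,0],
    [0,0,-7.5,0],
    [0,0,-9,0],
    [0,0,-10.5,0],
    [0,0,-11.5,0],
    [0,0,-12,0],
    [0,0,-12,0],
    [0,0,-12,0],
    [0,0,-12,0],
  ],
)

```text
clock: 14.0
tcp_pos: [0.6054, -0.1572, 0.1795]
ee_rot: [2.522, -1.872, -0.002]
ft_force: [0.3, 0.3, -6.2]
width: 0.0479
```

Run:
```python
from h import *
s=robot.sense();print({k:np.round(v,4) for k,v in s.items()})
c=cap("wrist");save(c,"w6");b=cap("side");save(b,"b6");a=cap("scene");save(a,"a6")
r=lambda i:cv2.resize(i,(400,400),interpolation=3)
cv2.imwrite("pics/v6.png",np.hstack([r(b["img"][150:310,200:360]),r(a["img"][90:200,220:330])])[...,::-1])
```

```text
{'clock': np.float64(14.0), 'joints': array([ 0.3845,  0.511 , -0.2433,  1.3603,  0.123 ,  1.2865, -1.1405]), 'joint_vel': array([ 0.0012,  0.0001,  0.0002, -0.0029, -0.0005,  0.0009, -0.0029]), 'joint_efforts': array([-4.90000e-03, -4.95451e+01, -2.94530e+00, -2.49354e+01,
        1.80000e-02,  2.50000e-02,  1.00000e-03]), 'tcp_pos': array([ 0.6054, -0.1572,  0.1795]), 'ee_rot': array([ 2.5223e+00, -1.8719e+00, -2.1000e-03]), 'ft_force': array([ 0.3101,  0.273 , -6.2014]), 'moment': array([0.0171, 0.0096, 0.0229]), 'width': np.float64(0.0479)}
```

View pics/v6.png

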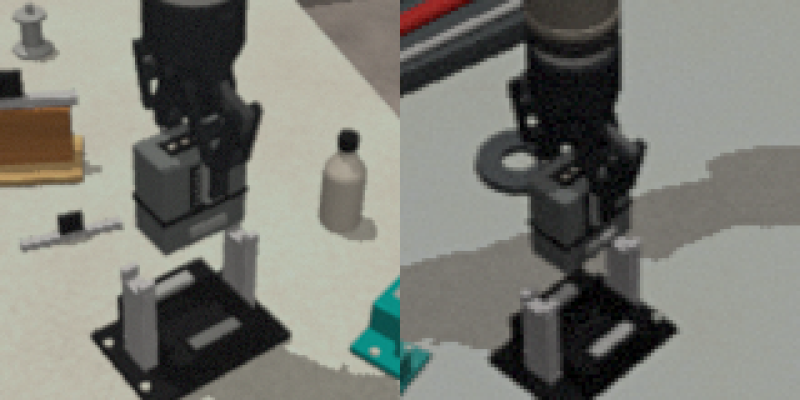

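Run:
```python
from h import *
b,a=load("b6"),load("a6");t=np.radians(16.9);M=np.array([[np.cos(t),-np.sin(t)],[np.sin(t),np.cos(t)]])
for z in(.11,.125,.135,.14,.223):
    P=[np.r_[M@[.04*sx,.023*sy]+[.6055,-.1575],z] for sx,sy in[(-1,-1),(1,-1),(-1,1),(1,1)]]
    print(z,((proj(b,P)-[200,150])/.4).round(0).tolist(),((proj(a,P)-[220,90])/.275).round(0).tolist())
print(robot.sense()["width"])
```

```text
0.11 [[167.0, 283.0], [246.0, 245.0], [137.0, 251.0], [214.0, 216.0]] [[190.0, 228.0], [126.0, 275.0], [227.0, 253.0], [163.0, 301.0]]
0.125 [[167.0, 269.0], [247.0, 232.0], [136.0, 238.0], [214.0, 203.0]] [[190.0, 216.0], [125.0, 263.0], [227.0, 241.0], [163.0, 289.0]]
0.135 [[167.0, 260.0], [247.0, 222.0], [136.0, 228.0], [215.0, 194.0]] [[189.0, 208.0], [125.0, 254.0], [227.0, 233.0], [163.0, 281.0]]
0.14 [[167.0, 255.0], [247.0, 218.0], [136.0, 224.0], [215.0, 189.0]] [[189.0, 204.0], [125.0, 250.0], [227.0, 229.0], [162.0, 277.0]]
0.223 [[165.0, 171.0], [251.0, 136.0], [132.0, 141.0], [216.0, 109.0]] [[188.0, 132.0], [120.0, 179.0], [228.0, 157.0], [160.0, 206.0]]
0.04806450330355402
```

Run:
```python
from h import *
c=load("w6")
cv2.imwrite("pics/v7.png",np.clip(cv2.resize(c["img"][150:350,180:390],None,fx=3,fy=3,interpolation=3)[...,::-1]*2.2,0,255).astype(np.uint8))
t=np.radians(16.9);M=np.array([[np.cos(t),-np.sin(t)],[np.sin(t),np.cos(t)]])
s=robot.sense();print(s["clock"])
for y,z in((.023,.225),(.026,.216),(.032,.216)):
  for x in(.017,): print(y,z,((proj(c,[np.r_[M@[x,q*y]+[.6055,-.1575],z] for q in(1,-1)])-[180,150])*3).round(0).tolist())
```

```text
14.15
0.023 0.225 [[128.0, 375.0], [497.0, 375.0]]
0.026 0.216 [[119.0, 341.0], [506.0, 341.0]]
0.032 0.216 [[74.0, 341.0], [550.0, 341.0]]
```

View pics/v7.png

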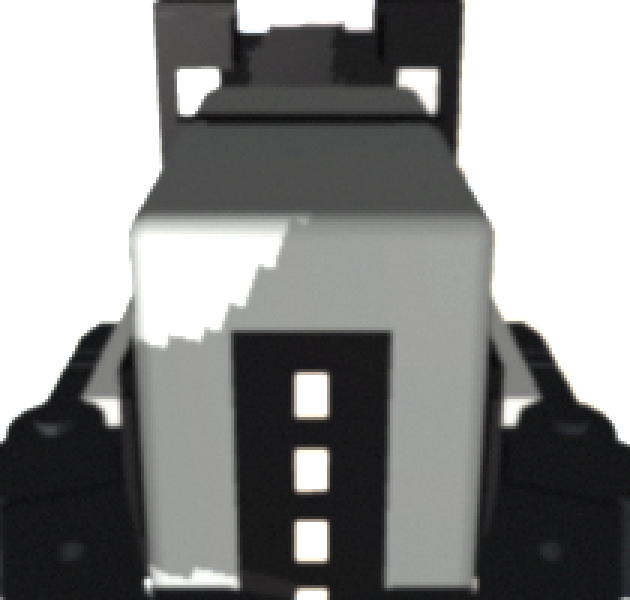

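The picture is symmetric: both black pads sit at x≈120 and 503, and I predicted 119 and 506 for fully pressed catches. I'm handing in.

Run:
```python
from h import *
s=robot.sense();print(s["clock"],s["tcp_pos"],s["width"],s["ft_force"]);print(robot.job_done())
```

```text
14.15 [ 0.60567826 -0.15725081  0.17993593] 0.04806450330355402 [-0.1625869   0.71327493 -4.95358276]
the job is handed in; nothing more can be done
None
```

I laid the bar lengthwise on the rail top, then pinched both catches and lifted the pack out of the dock. I handed the job in at 14.15 s, still holding it steady.

**Checks that agreed:**
- The pictures show the bar lying along the rail by itself. It sits a millimetre or two off the rail's centre line but fully on it.
- The pack is upright with its underside about 13 cm above its seat, from the tool's rise and the side view together.
- The wrist view shows both catch pads at the position I worked out for fully pressed.
- The wrist force reads about 5 N, which is roughly the pack's weight.
- I didn't touch the oil bottle, the hub or the sprocket.

**One disagreement:** the finger opening reads 48 mm, where 52 mm is expected over fully pressed catches. The same sensor read the 14 mm handle about 1 mm small. I put the rest down to give in the catches at their stops under the grip force, but I did not confirm that separately.

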